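Change over the key programming station

ROBOT

A 6-joint arm with a two-finger parallel gripper is mounted at the origin on the work surface. World frame = base frame: x ahead of the robot, y to its left, z up, the work surface at z = 0. Lengths are in m, angles in rad, forces in N, time in s.
With the tool pointing down it reaches from about 0.3 to 0.75 m from the base axis. Payload 8.5 kg.
Tool frame: the origin (TCP) lies midway between the tips of the shut fingers; the grasp point (between the pads) lies 19 mm behind it; z points along the fingers, y is the line along which they close (so a half turn about z gives the same grasp; the last joint's range is limited). The gripper opens to 85 mm and grips with 20 to 120 N. Pads are 22 mm wide; open, the fingers measure 114 mm over their backs; the gripper's body (76 mm by 85 mm) begins 54 mm behind the grasp point. The pads swing forward as they close: fully open they stand 13 mm farther back than shut.
Start: joints at [-1.452, 0.381, 1.297, -0, 1.464, -0.215], TCP at [0.18, -0.52, 0.231] pointing down, gripper open.
Joint ranges: [-3.11, 3.11], [-0.89, 2.33], [0.22, 2.48], [-1.42, 4.56], [0.17, 2.85], [-2.88, 2.88]. Speed limits (rad/s): [2.39, 2.39, 3.14, 3.14, 3.14, 3.14].

INTERFACE

Orientations are given as a unit quaternion [x, y, z, w].
In Python, from station import monitor, vision, order gives the robot as it stands.
- The arm moves only by the tool send_rows, never from a script. Its argument "commands" is a list of rows, each an object of numbers: "x", "y", "z": the shift along the tool's x, y, z in m; "turn": the turn about the tool's z in rad. In form: [{"x": .., "y": .., "z": .., "turn": ..}, ...]. A call has 1 to 12 rows; each row shifts and turns the commanded pose from where the row before left it, along the tool's axes as they then stand; what a row does not reach is not made up. A row lasts 1/12 s, in which the tool goes at most 41.7 mm and 7.16 degrees, less where a joint would pass 70% of its speed; a pose out of reach is approached as far as the arm can. A call is refused whole if a number of a shift passes 0.0417 or a number of a turn 0.125, either way. A call with a gripper value outside its range is refused whole. "gripper" is the opening, from 0 (shut) to 1 (fully open), set as the call begins (left out, the last holds). The fingers move at their own pace and stop on an object; the grip force is fixed at half the most. Time passes only in rows, so rows that do not move let the fingers close. It gives the time, the measured TCP pose, the force, the opening and the grip force at its end, in the units of the state.
- monitor.observe(): the state, without advancing time (a new reading comes with each control period).
- vision.grab_frame(name): name is "scene" or "top"; returns (picture, depth): 384x512x3 uint8, red, green, blue; 384x512 float32, m along the optical axis (not along the pixel's ray), 0 where there is no reading.
- vision.calibration(name): a dict with "fx", "fy", "cx", "cy" (pixels), "R" (3x3) and "t" (3): a world point X has camera coordinates R X + t. Camera axes: x right, y down, z forward; pixel columns grow to the right and rows downward; lengths in m; the calibration is good to about 2 mm. A picture is of the moment at which its call begins. calibration takes no time and is no camera call.
- order.job_done(): hands the job in; it is judged then, once.
The state is a dict: "time_s": time; "joints": joint angles; "joint_velocities": joint speeds; "joint_efforts": joint torques, N m; "position": TCP position; "ee_rot": TCP orientation; "ft_force": force on the tool from outside, world axes, zero at the start; "moment": the same for the moment, N m; "grip_width": opening from 0.0 (shut) to 1.0 (fully open); "gripper_force": force on a finger pad.
Only numpy, scipy, OpenCV 4.12 (cv2) and the standard library are available. Lean on these libraries where they do the work, as an engineer would, in place of code of your own. Each camera call takes 0.05 s, during which the arm holds its last target. There are 200 camera calls.

TASK

Change over the key programming station for the next key: first park the dongle from the wooden tray in the middle of the empty cork mat; then put the finished round key head from the reader into the middle of the tray, then the oblong key head from the steel dock onto the middle of the reader, and last bring the dongle from the mat to the middle of the dock. Set everything down flat, the same side up as now, and leave the blue fob cover and the screwdriver where they lie.

Things in the scene. Friction and masses are not known exactly. Their poses are not given: they have to be found in the camera images.
- round_key_center (a point): finished key head: a round silver disc with two small black buttons on a dark centre, 44 mm diameter, 17 mm thick, lying flat, loose, about 35 g; it starts near the middle of the reader. The point is its centre, half-way up (8.5 mm above its underside); z is up
- long_key_center (a point): next key head: an oblong silver block with rounded edges and three black buttons in a row, 64 mm long (its x) by 34 mm wide (its y) by 17 mm thick, lying flat, loose, about 40 g; it starts near the middle of the dock. The point is its centre, half-way up (8.5 mm above its underside); z is up
- dongle_center (a point): matte black diagnostic dongle lying flat, loose, about 60 g, 60 mm long (its x) by 46 mm wide (its y) by 26 mm high: a case (x from -30 to +12 mm, full width and height) and a narrower plug nose 34 mm wide at +x; it starts near the middle of the tray. The point is the centre, half-way up (13 mm above its underside); z is up
- reader_top (a point): key reader, fixed: a grey square plastic plate 120 x 120 mm, 12 mm high, with a thin flush metal ring of 94 mm diameter on its flat top. The point is the middle of the top surface; x, y along the sides, z up
- tray_floor (a point): hand-back tray, fixed: a shallow rectangular pine tray, outside 120 mm (its x) by 150 mm (its y), walls 4 mm thick whose rim stands 6 mm above the inner floor (10 mm above the desk). The point is the middle of the inner floor, 4 mm above the desk; z up
- dock_top (a point): dongle dock, fixed: a flat dark steel plate 110 mm (its x) by 100 mm (its y), 8 mm high, with a black connector block (16 x 50 mm, 18 mm above the desk) along its +x edge, its near face 55 mm from the middle of the plate. The point is the middle of the plate's top surface; z up
- mat_top (a point): empty parking spot, fixed: a round cork mat, 110 mm diameter, 3 mm thick. The point is the middle of its top; z up
- cover: blue fob cover, loose bystander to be left alone: an open shell 62 mm (its x) by 34 mm (its y), 14 mm high. Origin at the centre of its underside, z up
- driver: screwdriver, loose bystander to be left alone, about 140 mm long, lying flat along its x, handle to -x. Origin under its middle
Mind the look-alikes: they are no part of the job. Of the things that look like the part that bears dongle_center, the largest one is meant. Leave any orange look-alike of the part that bears mat_top alone.

How it is judged:
On the way, in this order (a step that is already met when the one before it is completed fails the run):
1. the dongle is parked on the cork mat and let go (horizontal distance between dongle_center and mat_top below 0.025 m and z of dongle_center in the frame of mat_top below 0.017 m and angle between dongle_center's own z axis and vertical below 0.15 rad and linear speed of dongle below 0.02 m/s and contact force between dongle and the fingers below 0.05 N), for 0.2 s.
2. the round key head lies in the middle of the tray, let go, the dongle still on the mat (horizontal distance between round_key_center and tray_floor below 0.015 m and z of round_key_center in the frame of tray_floor below 0.0125 m and angle between each of round_key_center, dongle_center's own z axis and vertical below 0.15 rad and horizontal distance between dongle_center and mat_top below 0.025 m and z of dongle_center in the frame of mat_top below 0.017 m and linear speed of round_key below 0.02 m/s and contact force between round_key and the fingers below 0.05 N), for 0.2 s.
3. the oblong key head lies on the middle of the reader, let go, the round one still in the tray and the dongle still on the mat (horizontal distance between long_key_center and reader_top below 0.015 m and z of long_key_center in the frame of reader_top below 0.0125 m and angle between each of long_key_center, round_key_center, dongle_center's own z axis and vertical below 0.15 rad and horizontal distance between round_key_center and tray_floor below 0.015 m and z of round_key_center in the frame of tray_floor below 0.0125 m and horizontal distance between dongle_center and mat_top below 0.025 m and z of dongle_center in the frame of mat_top below 0.017 m and linear speed of long_key below 0.02 m/s and contact force between long_key and the fingers below 0.05 N), for 0.2 s.
At the end, for the whole second after the job is handed in: The round key head lies in the tray, the oblong one on the reader and the dongle on the dock, each flat and right side up, centre within 15 mm of the middle of its place, let go and at rest. (On the way the dongle waits within 25 mm of the mat's middle until both keys are placed.) (horizontal distance between round_key_center and tray_floor below 0.015 m and z of round_key_center in the frame of tray_floor below 0.0125 m and angle between each of round_key_center, long_key_center, dongle_center's own z axis and vertical below 0.15 rad and horizontal distance between long_key_center and reader_top below 0.015 m and z of long_key_center in the frame of reader_top below 0.0125 m and horizontal distance between dongle_center and dock_top below 0.015 m and z of dongle_center in the frame of dock_top below 0.017 m and linear speed of each of round_key, long_key, dongle below 0.02 m/s); the robot touches nothing.
It fails at once if the blue fob cover is moved more than 20 mm (distance of cover from where it was at the start of the episode above 0.02 m).
It fails at once if the screwdriver is moved more than 20 mm (distance of driver from where it was at the start of the episode above 0.02 m).
It also fails if it takes over 96 s, if anything falls off the work surface, if the arm or the gripper's body presses on something with over 40 N, if the wrist force passes 120 N, or if a joint passes its speed limit or range.

## Working session

There is one attempt and no reset: what is moved stays moved. The work goes in short steps, Python scripts to look and compute and a tool call to move; the robot and the scene stay as the last step left them, time stands still between calls to the robot, and variables do not carry over. Pictures are saved under pics/ and viewed, at most 14 in all, crops included, and the job is handed in when it is done.

Besides the shell and the picture viewer there is one more tool, called after ">>>" as name(argument=value, ...), one argument or row to a line, values as JSON. send_rows: Moves the arm, as the interface text tells. Its arguments: {"type":"object","properties":{"commands":{"type":"array"},"gripper":{"type":"number"}},"required":["commands"]}

```bash
ls; mkdir -p pics; python3 - <<'E'
from station import monitor, vision
import cv2, numpy as np
s=monitor.observe(); print(s)
for n in ("scene","top"):
    p,d=vision.grab_frame(n); c=vision.calibration(n); print(n,c)
    np.savez(f"{n}0.npz",p=p,d=d,**c)
    cv2.imwrite(f"pics/{n}0.png",cv2.cvtColor(p,cv2.COLOR_RGB2BGR))
E
```

```text
pics
{'time_s': 0.0, 'joints': array([-1.45229514e+00,  3.81191449e-01,  1.29828629e+00,  2.15999537e-05,
        1.46358849e+00, -2.15279209e-01]), 'joint_velocities': array([ 0.0012563 ,  0.00186373, -0.00037771,  0.0001334 ,  0.00059268,
        0.00031056]), 'joint_efforts': array([ 6.17887981e-04, -4.48460984e+01, -2.31279051e+01, -1.26370096e-04,
        4.78929724e-03,  1.53957342e-05]), 'position': array([ 0.18016708, -0.51933624,  0.23070561]), 'ee_rot': array([ 9.86106049e-01,  1.66115370e-01,  4.63632494e-05, -7.35409722e-04]), 'ft_force': array([ 0.33796971,  0.05408401, -0.26202284]), 'moment': array([ 0.01258488, -0.01073064, -0.00556836]), 'gripper_force': 0.0, 'grip_width': 1.0022657772851553}
scene {'fx': 456.14292424960024, 'fy': 456.14292424960024, 'cx': 257.39156534980964, 'cy': 186.08667429532764, 'R': array([[-0.6737373 ,  0.73889847, -0.0103492 ],
       [ 0.53663978,  0.47959106, -0.69426952],
       [-0.5080313 , -0.47330907, -0.71964069]]), 't': array([ 0.40176291, -0.24335408,  1.4184045 ])}
top {'fx': 399.36638031676046, 'fy': 399.36638031676046, 'cx': 255.0000340674871, 'cy': 193.75853098729655, 'R': array([[ 0.0207104 , -0.99973878, -0.0096673 ],
       [-0.99751934, -0.02001183, -0.06748842],
       [ 0.06727733,  0.01104103, -0.99767322]]), 't': array([-0.02259229,  0.54548208,  1.19887226])}
```

View pics/top0.png

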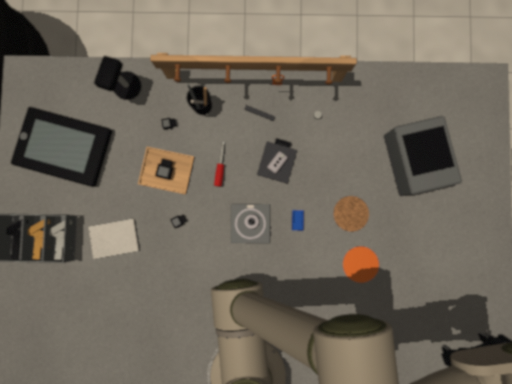

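View pics/scene0.png

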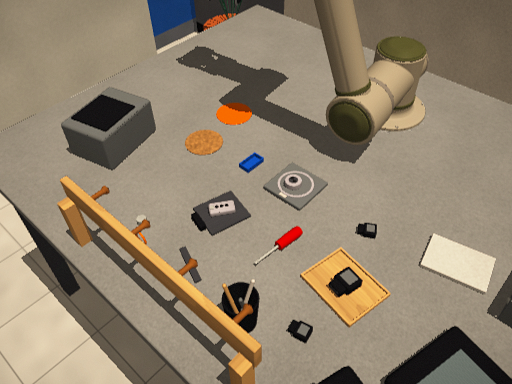

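Top view: the tray is at (167,170) with the largest dongle at (165,169); look-alikes are at (168,123) and (178,221). The reader with the round key is at (251,223). The dock is at (278,162), with its connector at (283,143) and the oblong key at (277,160). The cork mat is at (351,213), the orange disc at (361,264), the cover at (298,220) and the driver at (220,165). The scene view agrees.

```bash
cat > h.py <<'E'
import numpy as np, cv2
from station import monitor, vision
def world(c,d):
    v,u=np.mgrid[:d.shape[0],:d.shape[1]]
    P=np.stack([(u-c['cx'])/c['fx']*d,(v-c['cy'])/c['fy']*d,d],-1)
    W=(P-c['t'])@c['R']; W[d<=0]=np.nan; return W
def proj(c,X):
    q=np.asarray(X)@c['R'].T+c['t']; return np.stack([q[...,0]/q[...,2]*c['fx']+c['cx'],q[...,1]/q[...,2]*c['fy']+c['cy']],-1)
def ortho(c,p,z,x0,x1,y0,y1,r=0.001):
    """picture of plane z, rows = x downward from x1, cols = y from y1 (like the top view)"""
    X,Y=np.meshgrid(np.arange(x1,x0,-r),np.arange(y1,y0,-r),indexing='ij')
    m=proj(c,np.stack([X,Y,np.full_like(X,z)],-1)).astype(np.float32)
    return cv2.cvtColor(cv2.remap(p,m[...,0],m[...,1],cv2.INTER_CUBIC),cv2.COLOR_RGB2BGR)
E
python3 - <<'E'
from h import *
for n in("top","scene"):
    f=np.load(n+"0.npz"); W=world(f,f['d'])
    print(n)
    pts=dict(top=dict(dongle=(164,170),tray=(150,175),mat=(351,213),key=(277,158),round=(251,221),reader=(235,238),dock=(268,172),cover=(298,220),desk=(310,260),driver=(219,175),orange=(361,264)),
     scene=dict(dongle=(346,280),tray=(340,305),mat=(204,142),key=(222,208),round=(292,181),reader=(297,203),dock=(215,226),cover=(251,162),desk=(330,230),driver=(290,238),orange=(234,114)))[n]
    for k,(u,v) in pts.items():
        w=W[v-1:v+2,u-1:u+2].reshape(-1,3); print(k,np.round(np.nanmedian(w,0),4),np.round(np.nanstd(w[:,2]),4))
t=np.load("top0.npz")
a=ortho(t,t['p'],0.02,0.36,0.68,-0.3,0.32)
W=world(t,t['d'])
cv2.imwrite("pics/o_top.png",a)
s=np.load("scene0.npz"); b=ortho(s,s['p'],0.012,0.36,0.68,-0.3,0.32); cv2.imwrite("pics/o_scene.png",b)
a=ortho(t,t['p'],0.012,0.36,0.68,-0.3,0.32);cv2.imwrite("pics/o_both.png",cv2.resize(np.vstack([a,b])[:,:],None,fx=.93,fy=.93)); print(a.shape)
E
```

```text
top
dongle [0.6118 0.2662 0.0299] 0.0015
tray [0.5989 0.3158 0.0033] 0.0031
mat [ 0.4936 -0.3071  0.0024] 0.0019
key [ 0.656  -0.0764  0.0235] 0.002
round [ 0.4628 -0.0013  0.0289] 0.0026
reader [0.41   0.0468 0.0125] 0.0026
dock [ 0.6146 -0.0501  0.0076] 0.0025
cover [ 0.4688 -0.1449  0.0025] 0.0016
desk [ 0.3475 -0.1836 -0.0013] 0.0007
driver [0.6004 0.099  0.0271] 0.0024
orange [ 3.390e-01 -3.389e-01  3.000e-04] 0.0017
scene
dongle [0.6164 0.2703 0.03  ] 0.0014
tray [0.6584 0.2882 0.0038] 0.0014
mat [ 0.4916 -0.3035  0.0027] 0.0019
key [ 0.6463 -0.0703  0.0241] 0.0008
round [0.4651 0.0006 0.0289] 0.0014
reader [0.5039 0.0486 0.0113] 0.0011
dock [ 0.6879 -0.0538  0.0073] 0.0015
cover [ 0.4627 -0.1443  0.0021] 0.0014
desk [5.109e-01 1.541e-01 1.000e-04] 0.0016
driver [0.6054 0.1103 0.0233] 0.0021
orange [ 0.34   -0.3307  0.0027] 0.0013
(321, 620, 3)
```

View pics/o_both.png

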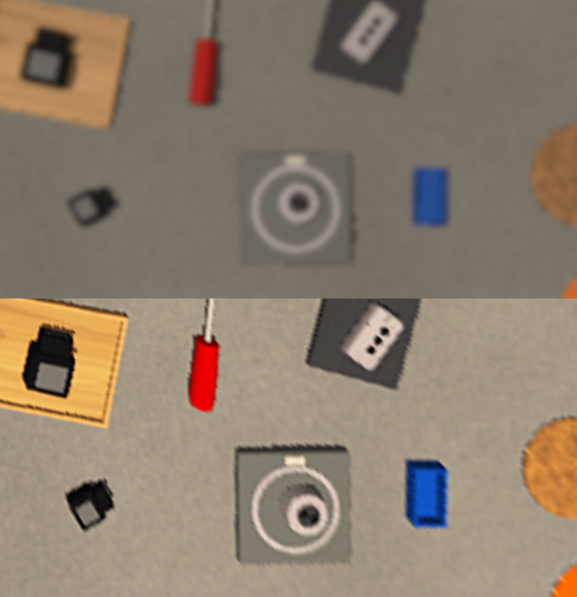

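The two views line up and the heights match the text (dongle top 30 mm, round key 29, oblong key 25, mat about 3). Next I fit outlines for poses.

```bash
cat > fit.py <<'E'
from h import *
def fit(n,f,name,cx,cy,r,zo,test):
    c=f; x0,x1,y0,y1=cx-r,cx+r,cy-r,cy+r
    img=ortho(c,f['p'],zo,x0,x1,y0,y1)
    m=test(img).astype(np.uint8); m=cv2.morphologyEx(m,cv2.MORPH_OPEN,np.ones((5,5)))
    k,lab,st,ce=cv2.connectedComponentsWithStats(m)
    i=1+np.argmax(st[1:,4]); cs,_=cv2.findContours((lab==i).astype(np.uint8),cv2.RETR_EXTERNAL,cv2.CHAIN_APPROX_NONE)
    q=max(cs,key=len)[:,0].astype(np.float32); w=np.stack([x1-q[:,1]*.001,y1-q[:,0]*.001],-1).astype(np.float32)
    (a,b),(s1,s2),an=cv2.minAreaRect((w*1000))
    cc,rr=cv2.minEnclosingCircle(w*1000)
    print(n,name,"rect",round(a),round(b),"size",round(s1),round(s2),"ang(s1 axis from x)",round(an),"circ",np.round(cc),round(rr),"M",np.round(w.mean(0)*1000))
def hsv(i): return cv2.cvtColor(i,cv2.COLOR_BGR2HSV)
if __name__=="__main__":
  for n in("top","scene"):
    f=dict(np.load(n+"0.npz"))
    wood=lambda i:(hsv(i)[...,1]>80)
    fit(n,f,"tray",.613,.27,.1,.010,lambda i:cv2.morphologyEx(((hsv(i)[...,1]>70)).astype(np.uint8),cv2.MORPH_CLOSE,np.ones((25,25))))
    fit(n,f,"mat",.495,-.305,.08,.003,lambda i:(hsv(i)[...,1]>80))
    fit(n,f,"dock",.635,-.07,.09,.008,lambda i:cv2.morphologyEx((hsv(i)[...,2]<85).astype(np.uint8),cv2.MORPH_CLOSE,np.ones((31,31))))
    W=world(f,f['d'])
    for nm,cx,cy,r,zl,zh in(("dongle",.613,.268,.05,.02,.04),("long",.65,-.073,.05,.016,.035),("round",.464,0,.045,.019,.04),("reader",.46,0,.085,.007,.04),("cover",.466,-.145,.05,.006,.03),("dock+conn",.645,-.07,.1,.005,.018),("conn",.7,-.085,.05,.013,.03)):
        s=(abs(W[...,0]-cx)<r)&(abs(W[...,1]-cy)<r)&(W[...,2]>zl)&(W[...,2]<zh)
        if n=="scene" and nm!="reader" and nm[:4]!="dock": s&=W[...,2]>zl+.002
        P=W[s][:,:2]*1000
        (a,b),(s1,s2),an=cv2.minAreaRect(P.astype(np.float32)); print(n,nm,len(P),"rect",round(a),round(b),"size",round(s1),round(s2),"ang",round(an),"mean",np.round(P.mean(0)),"z",np.round(np.median(W[s][:,2])*1000,1))
E
python3 fit.py
```

```text
top tray rect 614 260 size 168 126 ang(s1 axis from x) 79 circ [616. 262.] 101 M [616. 262.]
top mat rect 493 -306 size 109 110 ang(s1 axis from x) 90 circ [ 493. -306.] 55 M [ 493. -306.]
top dock rect 661 -81 size 100 142 ang(s1 axis from x) 75 circ [655. -80.] 79 M [656. -80.]
top dongle 278 rect 619 266 size 48 60 ang 76 mean [616. 265.] z 28.3
top long 240 rect 659 -88 size 34 97 ang 54 mean [647. -79.] z 24.2
top round 168 rect 466 9 size 64 68 ang 51 mean [463.  -3.] z 28.4
top reader 1501 rect 454 -1 size 122 123 ang 1 mean [457.   1.] z 12.4
top cover 77 rect 465 -161 size 68 69 ang 86 mean [ 468. -143.] z 13.4
top dock+conn 872 rect 645 -62 size 197 185 ang 1 mean [650. -77.] z 8.1
top conn 184 rect 685 -84 size 70 77 ang 1 mean [684. -90.] z 20.7
scene tray rect 614 262 size 167 127 ang(s1 axis from x) 79 circ [617. 263.] 102 M [617. 264.]
scene mat rect 491 -306 size 113 112 ang(s1 axis from x) 90 circ [ 491. -305.] 58 M [ 491. -305.]
scene dock rect 661 -77 size 105 142 ang(s1 axis from x) 77 circ [656. -76.] 79 M [658. -76.]
scene dongle 526 rect 618 269 size 46 62 ang 77 mean [618. 270.] z 28.6
scene long 292 rect 657 -85 size 38 95 ang 48 mean [647. -74.] z 23.9
scene round 186 rect 462 1 size 44 41 ang 39 mean [464.   2.] z 28.2
scene reader 1579 rect 456 4 size 122 121 ang 1 mean [460.   8.] z 12.0
scene cover 119 rect 468 -140 size 39 66 ang 87 mean [ 468. -139.] z 12.0
scene dock+conn 1123 rect 656 -67 size 123 126 ang 76 mean [656. -71.] z 7.8
scene conn 236 rect 682 -85 size 49 69 ang 77 mean [681. -85.] z 19.7
```

```bash
cat > ov.py <<'E'
from h import *
def rect(im,x1,y1,s,cx,cy,lx,ly,deg,col):
    a=np.radians(deg);R=np.array([[np.cos(a),-np.sin(a)],[np.sin(a),np.cos(a)]])
    w=np.array([[1,1],[1,-1],[-1,-1],[-1,1]])*[lx/2,ly/2]@R.T+[cx,cy]
    q=np.stack([(y1-w[:,1])*s,(x1-w[:,0])*s],-1); cv2.polylines(im,[np.int32(np.round(q*16))],True,col,1,cv2.LINE_AA,4)
E
python3 - <<'E'
from ov import *
rows=[]
for n in("top","scene"):
    f=dict(np.load(n+"0.npz")); r=[]
    for z,cx,cy,ds in((.010,.613,.266,[(.614,.266,.12,.15,-9,(0,255,0))]),(.008,.65,-.075,[(.644,-.073,.11,.1,-14,(0,255,0))]),(.030,.617,.268,[(.617,.267,.06,.046,-14,(0,255,0))]),(.025,.647,-.073,[(.647,-.075,.064,.034,-37,(0,255,0))])):
        R=.09 if z<.02 else .05; s=266/(2*R)
        im=ortho(f,f['p'],z,cx-R,cx+R,cy-R,cy+R,2*R/266)[:266,:266]; im=cv2.convertScaleAbs(im,alpha=1.3)
        for d in ds: rect(im,cx+R,cy+R,s,*d)
        r.append(im[:, :])
    h=min(i.shape[0] for i in r); rows.append(np.hstack([i[:266,:266] for i in r]))
a=np.vstack(rows); a=cv2.resize(a,(800,int(a.shape[0]*800/a.shape[1]))); cv2.imwrite("pics/ov1.png",a); print(a.shape)
E
```

```text
(400, 800, 3)
```

View pics/ov1.png

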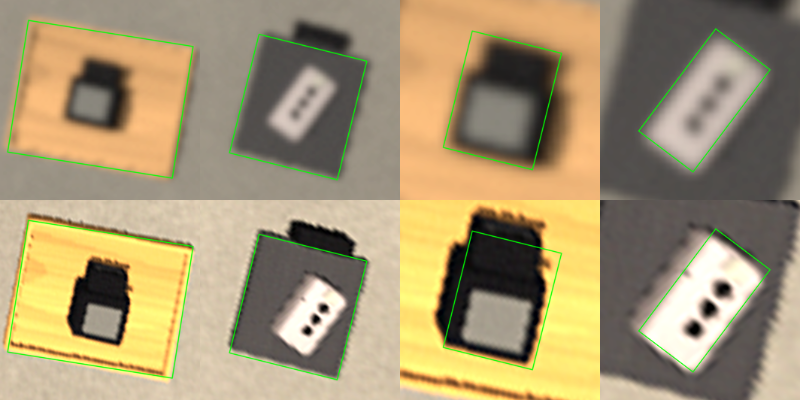

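Overlays fit well in world coordinates (x, y, yaw):

| Thing | x | y | Yaw |
|---|---|---|---|
| Tray | .614 | .266 | −9° |
| Dock | .644 | −.073 | −14° |
| Oblong key | .647 | −.075 | −37° |
| Dongle | .617 | .267 | about −13° |

Now I start moving.

```bash
cat > go.py <<'E'
# usage: go.py x y z ang_deg  -> turn, then shift in tool axes after the turn
import sys, numpy as np
from scipy.spatial.transform import Rotation as R
from station import monitor
s=monitor.observe(); M=R.from_quat(s['ee_rot']).as_matrix()
x,y,z,a=map(float,sys.argv[1:5]); cur=np.degrees(np.arctan2(M[1,0],M[0,0]))
t=np.radians((cur-a+180)%360-180); M2=M@R.from_rotvec([0,0,t]).as_matrix()
print("t",round(s['time_s'],2),"pos",s['position'].round(4),"yaw",cur.round(1),"turn",t.round(4),"shift",(M2.T@(np.array([x,y,z])-s['position'])).round(4),"grip",round(s['grip_width'],3),round(s['gripper_force'],1),"F",s['ft_force'].round(1))
E
python3 go.py .617 .267 .12 -13
```

```text
t 0.1 pos [ 0.1802 -0.5194  0.2308] yaw 19.1 turn 0.5607 shift [ 0.2488 -0.8643  0.1117] grip 1.001 0.0 F [0.5 0.2 0.2]
```

>>> send_rows(
  commands=[
    {"turn": 0.0935},
    {"turn": 0.0935},
    {"turn": 0.0935},
    {"turn": 0.0935},
    {"turn": 0.0935},
    {"turn": 0.0935},
    {"x": 0.0104,"y": -0.036},
    {"x": 0.0104,"y": -0.036},
    {"x": 0.0104,"y": -0.036},
    {"x": 0.0104,"y": -0.036},
    {"x": 0.0104,"y": -0.036},
    {"x": 0.0104,"y": -0.036},
  ],
  gripper=1,
)

```text
validation failed for argument at $.co...
```

>>> send_rows(
  commands=[
    {"x": 0.0104,"y": -0.036},
    {"x": 0.0104,"y": -0.036},
    {"x": 0.0104,"y": -0.036},
    {"x": 0.0104,"y": -0.036},
    {"x": 0.0104,"y": -0.036},
    {"x": 0.0104,"y": -0.036},
    {"x": 0.0104,"y": -0.036},
    {"x": 0.0104,"y": -0.036},
    {"x": 0.0104,"y": -0.036},
    {"x": 0.0104,"y": -0.036},
    {"x": 0.0104,"y": -0.036},
    {"x": 0.0104,"y": -0.036},
  ],
)

```text
validation failed for argument at $.co...
```

>>> send_rows(
  commands=[
    {"x": 0.0104,"y": -0.036,"z": 0.01},
    {"x": 0.0104,"y": -0.036,"z": 0.01},
    {"x": 0.0104,"y": -0.036,"z": 0.01},
    {"x": 0.0104,"y": -0.036,"z": 0.01},
    {"x": 0.0104,"y": -0.036,"z": 0.01},
    {"x": 0.0104,"y": -0.036,"z": 0.01},
    {},
    {},
    {},
  ],
)

```text
validation failed for argument at $.co...
```

```bash
python3 go.py .617 .267 .012 -13; python3 - <<'E'
from ov import *
o=[]
for n in("top","scene"):
    f=vision.calibration(n); p,d=vision.grab_frame(n)
    for z,R in((.030,.05),(.0,.13)):
        o.append(ortho(f,p,z,.617-R,.617+R,.267-R,.267+R,2*R/266)[:266,:266]); 
        if R<.1: rect(o[-1],.617+R,.267+R,266/(2*R),.617,.267,.06,.046,-13,(0,255,0))
cv2.imwrite("pics/d1.png",cv2.resize(np.hstack(o),(800,200)))
E
```

```text
t 0.1 pos [ 0.1802 -0.5194  0.2308] yaw 19.1 turn 0.5607 shift [ 0.2488 -0.8642  0.2197] grip 1.001 0.0 F [0.5 0.2 0.2]
```

View pics/d1.png

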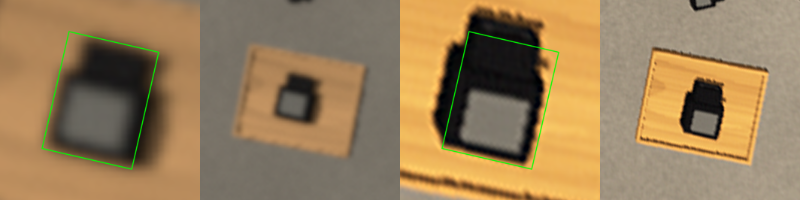

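The rows were refused, so the arm did not move; all four keys seem to be required. The picture shows the dongle box agreeing within about 2 mm.

>>> send_rows(
  commands=[
    {"x": 0,"y": 0,"z": 0,"turn": 0.0935},
    {"x": 0,"y": 0,"z": 0,"turn": 0.0935},
    {"x": 0,"y": 0,"z": 0,"turn": 0.0935},
    {"x": 0,"y": 0,"z": 0,"turn": 0.0935},
    {"x": 0,"y": 0,"z": 0,"turn": 0.0935},
    {"x": 0,"y": 0,"z": 0,"turn": 0.0935},
    {"x": 0.0104,"y": -0.036,"z": 0,"turn": 0},
    {"x": 0.0104,"y": -0.036,"z": 0,"turn": 0},
    {"x": 0.0104,"y": -0.036,"z": 0,"turn": 0},
    {"x": 0.0104,"y": -0.036,"z": 0,"turn": 0},
    {"x": 0.0104,"y": -0.036,"z": 0,"turn": 0},
    {"x": 0.0104,"y": -0.036,"z": 0,"turn": 0},
  ],
  gripper=1,
)

```text
time_s: 1.2
position: [0.2901, -0.3215, 0.2313]
ee_rot: [0.994, -0.114, 0.0, -0.0]
ft_force: [0.7, 0.2, 0.7]
grip_width: 1.001
gripper_force: 0.0
```

>>> send_rows(
  commands=[
    {"x": 0.0104,"y": -0.036,"z": 0,"turn": 0},
    {"x": 0.0104,"y": -0.036,"z": 0,"turn": 0},
    {"x": 0.0104,"y": -0.036,"z": 0,"turn": 0},
    {"x": 0.0104,"y": -0.036,"z": 0,"turn": 0},
    {"x": 0.0104,"y": -0.036,"z": 0,"turn": 0},
    {"x": 0.0104,"y": -0.036,"z": 0,"turn": 0},
    {"x": 0.0104,"y": -0.036,"z": 0,"turn": 0},
    {"x": 0.0104,"y": -0.036,"z": 0,"turn": 0},
    {"x": 0.0104,"y": -0.036,"z": 0,"turn": 0},
    {"x": 0.0104,"y": -0.036,"z": 0,"turn": 0},
    {"x": 0.0104,"y": -0.036,"z": 0,"turn": 0},
    {"x": 0.0104,"y": -0.036,"z": 0,"turn": 0},
  ],
)

```text
time_s: 2.2
position: [0.509, 0.0715, 0.2313]
ee_rot: [0.994, -0.113, -0.0, 0.0]
ft_force: [0.6, 1.0, 0.6]
grip_width: 1.0
gripper_force: 0.0
```

>>> send_rows(
  commands=[
    {"x": 0.0104,"y": -0.036,"z": 0.01,"turn": 0},
    {"x": 0.0104,"y": -0.036,"z": 0.01,"turn": 0},
    {"x": 0.0104,"y": -0.036,"z": 0.01,"turn": 0},
    {"x": 0.0104,"y": -0.036,"z": 0.01,"turn": 0},
    {"x": 0.0104,"y": -0.036,"z": 0.01,"turn": 0},
    {"x": 0.0104,"y": -0.036,"z": 0.01,"turn": 0},
    {"x": 0,"y": 0,"z": 0.01,"turn": 0},
    {"x": 0,"y": 0,"z": 0.01,"turn": 0},
    {"x": 0,"y": 0,"z": 0,"turn": 0},
    {"x": 0,"y": 0,"z": 0,"turn": 0},
  ],
)

```text
time_s: 3.03
position: [0.6176, 0.2649, 0.1511]
ee_rot: [0.993, -0.114, -0.001, 0.0]
ft_force: [-0.0, -0.7, 0.8]
grip_width: 1.004
gripper_force: 0.0
```

```bash
python3 go.py .617 .267 .012 -13
```

```text
t 3.03 pos [0.6176 0.2649 0.1511] yaw -13.1 turn -0.0013 shift [-0.0009 -0.002   0.1391] grip 1.004 0.0 F [-0.  -0.7  0.8]
```

>>> send_rows(
  commands=[
    {"x": -0.002,"y": -0.001,"z": 0.023,"turn": 0},
    {"x": -0.002,"y": -0.001,"z": 0.023,"turn": 0},
    {"x": -0.002,"y": 0,"z": 0.023,"turn": 0},
    {"x": 0,"y": 0,"z": 0.023,"turn": 0},
    {"x": 0,"y": 0,"z": 0.023,"turn": 0},
    {"x": 0,"y": 0,"z": 0.015,"turn": 0},
    {"x": 0,"y": 0,"z": 0.01,"turn": 0},
    {"x": 0,"y": 0,"z": 0,"turn": 0},
  ],
)

```text
time_s: 3.7
position: [0.6121, 0.2682, 0.0104]
ee_rot: [0.993, -0.114, -0.001, 0.0]
ft_force: [0.0, 0.1, 0.6]
grip_width: 1.0
gripper_force: 0.0
```

>>> send_rows(
  commands=[
    {"x": 0,"y": 0,"z": 0,"turn": 0},
    {"x": 0,"y": 0,"z": 0,"turn": 0},
    {"x": 0,"y": 0,"z": 0,"turn": 0},
    {"x": 0,"y": 0,"z": 0,"turn": 0},
    {"x": 0,"y": 0,"z": 0,"turn": 0},
    {"x": 0,"y": 0,"z": 0,"turn": 0},
    {"x": 0,"y": 0,"z": 0,"turn": 0},
    {"x": 0,"y": 0,"z": 0,"turn": 0},
    {"x": 0,"y": 0,"z": 0,"turn": 0},
    {"x": 0,"y": 0,"z": 0,"turn": 0},
  ],
  gripper=0,
)

```text
time_s: 4.53
position: [0.6134, 0.2694, 0.0131]
ee_rot: [0.994, -0.113, 0.001, -0.0]
ft_force: [-1.2, -0.2, 6.8]
grip_width: 0.523
gripper_force: 63.0
```

>>> send_rows(
  commands=[
    {"x": 0,"y": 0,"z": -0.01,"turn": 0},
    {"x": 0,"y": 0,"z": -0.02,"turn": 0},
    {"x": 0,"y": 0,"z": -0.03,"turn": 0},
    {"x": 0,"y": 0,"z": -0.03,"turn": 0},
    {"x": 0,"y": 0,"z": -0.02,"turn": 0},
    {"x": 0,"y": 0,"z": -0.01,"turn": 0},
    {"x": 0,"y": 0,"z": 0,"turn": 0},
  ],
)

```text
time_s: 5.12
position: [0.6134, 0.2695, 0.1342]
ee_rot: [0.994, -0.113, 0.002, -0.001]
ft_force: [-0.1, 0.7, -0.9]
grip_width: 0.519
gripper_force: 62.2
```

```bash
python3 go.py .489 -.305 .13 -13.1;  python3 - <<'E'
from ov import *
p,d=vision.grab_frame("scene"); c=vision.calibration("scene")
u,v=proj(c,[.613,.269,.12]).astype(int); a=cv2.cvtColor(p[max(0,v-110):v+110,u-110:u+110],cv2.COLOR_RGB2BGR); cv2.imwrite("pics/g1.png",cv2.resize(a,None,fx=2.5,fy=2.5))
E
```

```text
t 5.12 pos [0.6134 0.2695 0.1342] yaw -13.0 turn 0.0015 shift [0.0091 0.5878 0.003 ] grip 0.519 62.2 F [-0.1  0.7 -0.9]
```

View pics/g1.png

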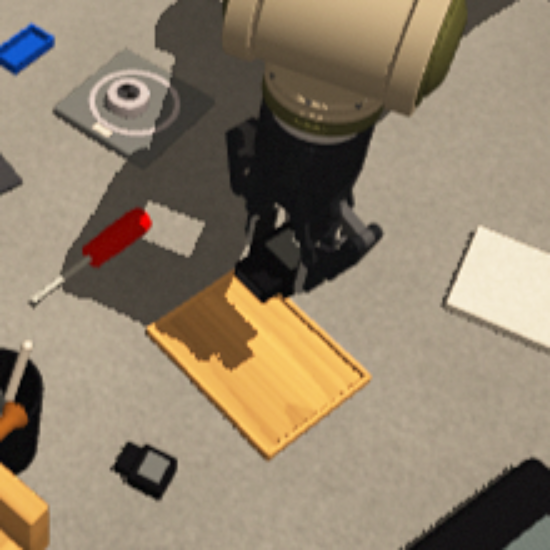

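The dongle is held (265,270) and the tray is empty.

>>> send_rows(
  commands=[
    {"x": 0,"y": 0.02,"z": 0,"turn": 0},
    {"x": 0.001,"y": 0.036,"z": 0,"turn": 0},
    {"x": 0.001,"y": 0.036,"z": 0,"turn": 0},
    {"x": 0.001,"y": 0.036,"z": 0,"turn": 0},
    {"x": 0.001,"y": 0.036,"z": 0,"turn": 0},
    {"x": 0.001,"y": 0.036,"z": 0,"turn": 0},
    {"x": 0.001,"y": 0.036,"z": 0,"turn": 0},
    {"x": 0.001,"y": 0.036,"z": 0,"turn": 0},
    {"x": 0.001,"y": 0.036,"z": 0,"turn": 0},
    {"x": 0.001,"y": 0.036,"z": 0,"turn": 0},
    {"x": 0,"y": 0.036,"z": 0,"turn": 0},
    {"x": 0,"y": 0.036,"z": 0,"turn": 0},
  ],
)

```text
time_s: 6.17
position: [0.5262, -0.1393, 0.1296]
ee_rot: [0.994, -0.113, -0.002, -0.001]
ft_force: [1.3, 0.2, -0.1]
grip_width: 0.519
gripper_force: 62.2
```

>>> send_rows(
  commands=[
    {"x": 0,"y": 0.036,"z": 0,"turn": 0},
    {"x": 0,"y": 0.036,"z": 0,"turn": 0},
    {"x": 0,"y": 0.036,"z": 0,"turn": 0},
    {"x": 0,"y": 0.036,"z": 0,"turn": 0},
    {"x": 0,"y": 0.026,"z": 0,"turn": 0},
    {"x": 0,"y": 0,"z": 0.02,"turn": 0},
    {"x": 0,"y": 0,"z": 0.02,"turn": 0},
    {"x": 0,"y": 0,"z": 0.02,"turn": 0},
    {"x": 0,"y": 0,"z": 0.02,"turn": 0},
    {"x": 0,"y": 0,"z": 0,"turn": 0},
    {"x": 0,"y": 0,"z": 0,"turn": 0},
  ],
)

```text
time_s: 7.08
position: [0.4886, -0.303, 0.0498]
ee_rot: [0.994, -0.113, -0.002, -0.001]
ft_force: [0.4, -0.2, -0.6]
grip_width: 0.522
gripper_force: 62.2
```

```bash
python3 go.py .489 -.305 .0125 -13.1
```

```text
t 7.08 pos [ 0.4886 -0.303   0.0498] yaw -13.0 turn 0.0014 shift [0.001  0.0019 0.0373] grip 0.522 62.2 F [ 0.4 -0.2 -0.6]
```

>>> send_rows(
  commands=[
    {"x": 0,"y": 0.002,"z": 0.012,"turn": 0},
    {"x": 0,"y": 0,"z": 0.01,"turn": 0},
    {"x": 0,"y": 0,"z": 0.006,"turn": 0},
    {"x": 0,"y": 0,"z": 0.004,"turn": 0},
    {"x": 0,"y": 0,"z": 0.002,"turn": 0},
    {"x": 0,"y": 0,"z": 0,"turn": 0},
    {"x": 0,"y": 0,"z": 0,"turn": 0},
  ],
)

```text
time_s: 7.67
position: [0.4891, -0.3057, 0.0177]
ee_rot: [0.994, -0.113, 0.0, 0.0]
ft_force: [-0.2, -0.0, -0.3]
grip_width: 0.527
gripper_force: 62.2
```

>>> send_rows(
  commands=[
    {"x": 0,"y": 0,"z": 0.001,"turn": 0},
    {"x": 0,"y": 0,"z": 0.001,"turn": 0},
    {"x": 0,"y": 0,"z": 0.001,"turn": 0},
    {"x": 0,"y": 0,"z": 0,"turn": 0},
    {"x": 0,"y": 0,"z": 0,"turn": 0},
  ],
)

```text
time_s: 8.08
position: [0.4889, -0.3056, 0.0143]
ee_rot: [0.994, -0.113, -0.0, -0.0]
ft_force: [-0.8, 0.4, -0.3]
grip_width: 0.52
gripper_force: 62.2
```

>>> send_rows(
  commands=[
    {"x": 0,"y": 0,"z": 0.001,"turn": 0},
    {"x": 0,"y": 0,"z": 0.001,"turn": 0},
    {"x": 0,"y": 0,"z": 0,"turn": 0},
    {"x": 0,"y": 0,"z": 0,"turn": 0},
  ],
)

```text
time_s: 8.42
position: [0.4889, -0.3057, 0.0123]
ee_rot: [0.994, -0.113, -0.0, -0.0]
ft_force: [-0.1, -0.2, -0.4]
grip_width: 0.525
gripper_force: 62.3
```

>>> send_rows(
  commands=[
    {"x": 0,"y": 0,"z": 0.001,"turn": 0},
    {"x": 0,"y": 0,"z": 0.001,"turn": 0},
    {"x": 0,"y": 0,"z": 0,"turn": 0},
    {"x": 0,"y": 0,"z": 0,"turn": 0},
  ],
)

```text
time_s: 8.75
position: [0.489, -0.3057, 0.012]
ee_rot: [0.994, -0.113, 0.0, 0.0]
ft_force: [-4.3, 3.2, 15.0]
grip_width: 0.521
gripper_force: 64.0
```

>>> send_rows(
  commands=[
    {"x": 0,"y": 0,"z": -0.001,"turn": 0},
    {"x": 0,"y": 0,"z": 0,"turn": 0},
    {"x": 0,"y": 0,"z": 0,"turn": 0},
    {"x": 0,"y": 0,"z": 0,"turn": 0},
    {"x": 0,"y": 0,"z": 0,"turn": 0},
    {"x": 0,"y": 0,"z": 0,"turn": 0},
    {"x": 0,"y": 0,"z": 0,"turn": 0},
    {"x": 0,"y": 0,"z": 0,"turn": 0},
  ],
  gripper=1,
)

```text
time_s: 9.42
position: [0.4889, -0.3057, 0.0112]
ee_rot: [0.994, -0.113, -0.0, -0.0]
ft_force: [-0.3, 0.3, -0.0]
grip_width: 1.005
gripper_force: 0.0
```

>>> send_rows(
  commands=[
    {"x": 0,"y": 0,"z": -0.015,"turn": 0},
    {"x": 0,"y": 0,"z": -0.03,"turn": 0},
    {"x": 0,"y": 0,"z": -0.03,"turn": 0},
    {"x": 0,"y": 0,"z": -0.03,"turn": 0},
    {"x": 0,"y": -0.03,"z": -0.01,"turn": 0},
    {"x": 0,"y": -0.036,"z": 0,"turn": 0},
    {"x": 0,"y": -0.036,"z": 0,"turn": 0},
    {"x": 0,"y": -0.036,"z": 0,"turn": 0},
    {"x": 0,"y": -0.02,"z": 0,"turn": 0},
    {"x": 0,"y": 0,"z": 0,"turn": 0},
    {"x": 0,"y": 0,"z": 0,"turn": 0},
  ],
)

```text
time_s: 10.33
position: [0.5247, -0.1511, 0.1264]
ee_rot: [0.994, -0.112, 0.0, 0.0]
ft_force: [-0.4, -0.6, 0.4]
grip_width: 0.999
gripper_force: 0.0
```

```bash
python3 go.py .463 .001 .13 0;  python3 - <<'E'
from ov import *
o=[]
for n in("top","scene"):
    c=vision.calibration(n); p,d=vision.grab_frame(n)
    W=world(c,d); 
    for nm,cx,cy,r,zl in(("dongle",.493,-.306,.06,.02),("round",.464,0,.04,.022)):
        s=(abs(W[...,0]-cx)<r)&(abs(W[...,1]-cy)<r)&(W[...,2]>zl)&(W[...,2]<.04); P=W[s]
        print(n,nm,s.sum(),P.mean(0).round(4) if len(P) else '', cv2.minAreaRect((P[:,:2]*1000).astype(np.float32)) if len(P) else '')
    im=ortho(c,p,.029,.493-.07,.493+.07,-.306-.07,-.306+.07,.14/266)[:266,:266]; rect(im,.563,-.236,1900,.493,-.306,.06,.046,-13,(0,255,0)); cv2.circle(im,(133,133),104,(0,255,0),1); o.append(im)
    im=ortho(c,p,.029,.413,.513,-.05,.05,.1/266)[:266,:266]; cv2.circle(im,(133,133),58,(0,255,0),1); o.append(im)
cv2.imwrite("pics/m1.png",cv2.resize(np.hstack(o),(800,200)))
E
```

```text
t 10.33 pos [ 0.5247 -0.1511  0.1264] yaw -12.9 turn -0.2251 shift [-0.0617 -0.1521 -0.0036] grip 0.999 0.0 F [-0.4 -0.6  0.4]
top dongle 241 [ 0.4909 -0.3087  0.0278] ((495.3301086425781, -307.46038818359375), (45.60036849975586, 59.62493896484375), 77.02165985107422)
top round 161 [ 0.463 -0.003  0.029] ((462.82232666015625, -2.6711807250976562), (40.50331497192383, 40.51087951660156), 46.15205001831055)
scene dongle 235 [ 0.4938 -0.3009  0.0263] ((493.88372802734375, -304.2977600097656), (49.19858932495117, 58.813777923583984), 80.55634307861328)
scene round 183 [0.4639 0.0016 0.028 ] ((461.9854736328125, 0.8076896667480469), (43.48517990112305, 40.846954345703125), 40.38155746459961)
```

View pics/m1.png

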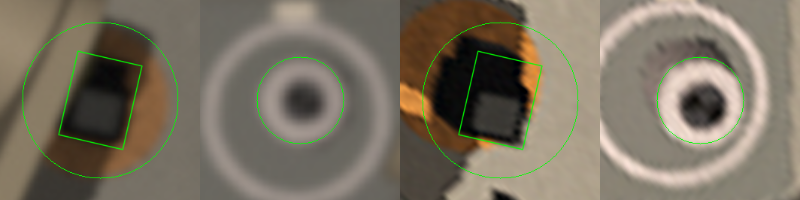

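The dongle is parked well on the mat (100,100 and 500,100), and the round key is centred at (.463, 0).

>>> send_rows(
  commands=[
    {"x": -0.024,"y": -0.033,"z": 0,"turn": 0},
    {"x": -0.024,"y": -0.033,"z": 0,"turn": 0},
    {"x": -0.024,"y": -0.033,"z": 0,"turn": 0},
    {"x": -0.022,"y": -0.034,"z": 0,"turn": 0},
    {"x": 0,"y": 0,"z": 0.025,"turn": 0},
    {"x": 0,"y": 0,"z": 0.025,"turn": 0},
    {"x": 0,"y": 0,"z": 0,"turn": 0},
    {"x": 0,"y": 0,"z": 0,"turn": 0},
    {"x": 0,"y": 0,"z": 0,"turn": 0},
  ],
)

```text
time_s: 11.18
position: [0.4636, -0.002, 0.0772]
ee_rot: [0.993, -0.114, 0.001, 0.0]
ft_force: [1.3, -0.1, 0.0]
grip_width: 1.001
gripper_force: 0.0
```

```bash
python3 go.py .463 0 .0135 -13
```

```text
t 11.18 pos [ 0.4636 -0.002   0.0772] yaw -13.1 turn -0.0018 shift [-0.0012 -0.0019  0.0637] grip 1.001 0.0 F [ 1.3 -0.1  0. ]
```

>>> send_rows(
  commands=[
    {"x": -0.001,"y": -0.002,"z": 0.02,"turn": 0},
    {"x": 0,"y": 0,"z": 0.02,"turn": 0},
    {"x": 0,"y": 0,"z": 0.014,"turn": 0},
    {"x": 0,"y": 0,"z": 0.006,"turn": 0},
    {"x": 0,"y": 0,"z": 0.003,"turn": 0},
    {"x": 0,"y": 0,"z": 0,"turn": 0},
    {"x": 0,"y": 0,"z": 0,"turn": 0},
  ],
)

```text
time_s: 11.77
position: [0.463, 0.0009, 0.0142]
ee_rot: [0.994, -0.114, 0.001, 0.0]
ft_force: [1.0, 0.1, 0.2]
grip_width: 1.001
gripper_force: 0.0
```

>>> send_rows(
  commands=[
    {"x": 0,"y": 0,"z": 0,"turn": 0},
    {"x": 0,"y": 0,"z": 0,"turn": 0},
    {"x": 0,"y": 0,"z": 0,"turn": 0},
    {"x": 0,"y": 0,"z": 0,"turn": 0},
    {"x": 0,"y": 0,"z": 0,"turn": 0},
    {"x": 0,"y": 0,"z": 0,"turn": 0},
    {"x": 0,"y": 0,"z": 0,"turn": 0},
    {"x": 0,"y": 0,"z": 0,"turn": 0},
    {"x": 0,"y": 0,"z": 0,"turn": 0},
    {"x": 0,"y": 0,"z": 0,"turn": 0},
  ],
  gripper=0,
)

```text
time_s: 12.6
position: [0.4626, 0.0012, 0.0142]
ee_rot: [0.994, -0.113, 0.001, 0.0]
ft_force: [-2.9, -0.0, 10.7]
grip_width: 0.49
gripper_force: 59.4
```

>>> send_rows(
  commands=[
    {"x": 0,"y": 0,"z": -0.01,"turn": 0},
    {"x": 0,"y": 0,"z": -0.02,"turn": 0},
    {"x": 0,"y": 0,"z": -0.03,"turn": 0},
    {"x": 0,"y": 0,"z": -0.02,"turn": 0},
    {"x": 0,"y": 0,"z": -0.01,"turn": 0},
    {"x": 0,"y": 0,"z": 0,"turn": 0},
  ],
)

```text
time_s: 13.1
position: [0.4633, 0.001, 0.1055]
ee_rot: [0.994, -0.113, 0.002, 0.0]
ft_force: [0.3, 0.1, 0.1]
grip_width: 0.486
gripper_force: 60.7
```

>>> send_rows(
  commands=[
    {"x": 0.005,"y": -0.017,"z": 0,"turn": 0},
    {"x": 0.008,"y": -0.027,"z": 0,"turn": 0},
    {"x": 0.01,"y": -0.033,"z": 0,"turn": 0},
    {"x": 0.01,"y": -0.033,"z": 0,"turn": 0},
    {"x": 0.01,"y": -0.033,"z": 0,"turn": 0},
    {"x": 0.01,"y": -0.033,"z": 0,"turn": 0},
    {"x": 0.01,"y": -0.033,"z": 0,"turn": 0},
    {"x": 0.01,"y": -0.033,"z": 0,"turn": 0},
    {"x": 0.009,"y": -0.03,"z": 0,"turn": 0},
    {"x": 0.005,"y": -0.02,"z": 0,"turn": 0},
    {"x": 0,"y": 0,"z": 0,"turn": 0},
    {"x": 0,"y": 0,"z": 0,"turn": 0},
  ],
)

```text
time_s: 14.1
position: [0.6124, 0.2667, 0.1015]
ee_rot: [0.994, -0.113, -0.001, 0.0]
ft_force: [0.4, -0.2, -0.9]
grip_width: 0.489
gripper_force: 60.8
```

```bash
python3 go.py .614 .266 .0065 -13;  python3 - <<'E'
from ov import *
o=[]
for n in("top","scene"):
    c=vision.calibration(n); p,d=vision.grab_frame(n); np.savez(n+"1.npz",p=p,d=d,**c)
    im=ortho(c,p,.012,.457-.08,.457+.08,-.077,.083,.16/266)[:266,:266]; rect(im,.537,.083,266/.16,.457,.003,.12,.12,0,(0,255,0)); o.append(im)
    u,v=proj(c,[.614,.266,.1]).astype(int); k=66 if n=="scene" else 40
    a=cv2.cvtColor(p[v-k:v+k,u-k:u+k],cv2.COLOR_RGB2BGR); o.append(cv2.resize(a,(266,266)))
cv2.imwrite("pics/r1.png",cv2.resize(np.hstack(o),(800,200)))
E
```

```text
t 14.1 pos [0.6124 0.2667 0.1015] yaw -12.9 turn 0.0011 shift [0.002  0.0002 0.095 ] grip 0.489 60.8 F [ 0.4 -0.2 -0.9]
```

View pics/r1.png

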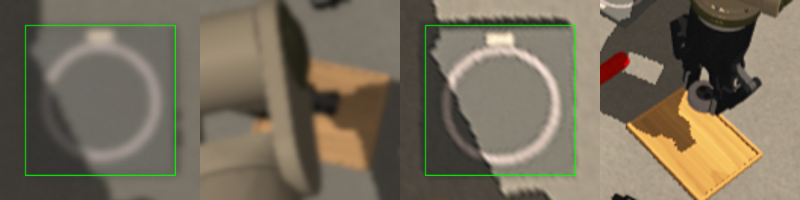

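The reader middle is confirmed at (.457, .003), and the round key is held. Descending into the tray.

>>> send_rows(
  commands=[
    {"x": 0.002,"y": 0,"z": 0.02,"turn": 0},
    {"x": 0,"y": 0,"z": 0.03,"turn": 0},
    {"x": 0,"y": 0,"z": 0.022,"turn": 0},
    {"x": 0,"y": 0,"z": 0.01,"turn": 0},
    {"x": 0,"y": 0,"z": 0.005,"turn": 0},
    {"x": 0,"y": 0,"z": 0.003,"turn": 0},
    {"x": 0,"y": 0,"z": 0.002,"turn": 0},
    {"x": 0,"y": 0,"z": 0,"turn": 0},
    {"x": 0,"y": 0,"z": 0,"turn": 0},
  ],
)

```text
time_s: 14.95
position: [0.6153, 0.2657, 0.0124]
ee_rot: [0.994, -0.113, 0.001, -0.0]
ft_force: [0.1, 0.4, -1.2]
grip_width: 0.495
gripper_force: 60.8
```

>>> send_rows(
  commands=[
    {"x": 0,"y": 0,"z": 0.001,"turn": 0},
    {"x": 0,"y": 0,"z": 0.001,"turn": 0},
    {"x": 0,"y": 0,"z": 0.001,"turn": 0},
    {"x": 0,"y": 0,"z": 0.001,"turn": 0},
    {"x": 0,"y": 0,"z": 0.001,"turn": 0},
    {"x": 0,"y": 0,"z": 0,"turn": 0},
    {"x": 0,"y": 0,"z": 0,"turn": 0},
  ],
)

```text
time_s: 15.53
position: [0.6148, 0.2657, 0.0063]
ee_rot: [0.994, -0.113, -0.0, -0.0]
ft_force: [0.2, 0.2, -0.4]
grip_width: 0.486
gripper_force: 61.2
```

>>> send_rows(
  commands=[
    {"x": 0,"y": 0,"z": 0.001,"turn": 0},
    {"x": 0,"y": 0,"z": 0.001,"turn": 0},
    {"x": 0,"y": 0,"z": 0,"turn": 0},
    {"x": 0,"y": 0,"z": 0,"turn": 0},
  ],
)

```text
time_s: 15.87
position: [0.6149, 0.2657, 0.0062]
ee_rot: [0.994, -0.113, 0.0, -0.0]
ft_force: [-5.6, -2.4, 13.5]
grip_width: 0.487
gripper_force: 62.4
```

>>> send_rows(
  commands=[
    {"x": 0,"y": 0,"z": -0.001,"turn": 0},
    {"x": 0,"y": 0,"z": 0,"turn": 0},
    {"x": 0,"y": 0,"z": 0,"turn": 0},
    {"x": 0,"y": 0,"z": 0,"turn": 0},
    {"x": 0,"y": 0,"z": 0,"turn": 0},
    {"x": 0,"y": 0,"z": 0,"turn": 0},
    {"x": 0,"y": 0,"z": 0,"turn": 0},
    {"x": 0,"y": 0,"z": -0.02,"turn": 0},
    {"x": 0,"y": 0,"z": -0.03,"turn": 0},
    {"x": 0,"y": 0,"z": -0.03,"turn": 0},
    {"x": 0,"y": 0,"z": -0.03,"turn": 0},
    {"x": 0,"y": 0,"z": -0.01,"turn": 0},
  ],
  gripper=1,
)

```text
time_s: 16.87
position: [0.6163, 0.2661, 0.1303]
ee_rot: [0.994, -0.113, 0.003, -0.001]
ft_force: [-0.7, -0.1, 1.1]
grip_width: 0.998
gripper_force: 0.0
```

>>> send_rows(
  commands=[
    {"x": 0.0108,"y": 0.032,"z": 0,"turn": 0},
    {"x": 0.0108,"y": 0.032,"z": 0,"turn": 0},
    {"x": 0.0108,"y": 0.033,"z": 0,"turn": 0},
    {"x": 0.0108,"y": 0.033,"z": 0,"turn": 0},
    {"x": 0.0108,"y": 0.033,"z": 0,"turn": 0},
    {"x": 0.0108,"y": 0.033,"z": 0,"turn": 0},
    {"x": 0.0108,"y": 0.033,"z": 0,"turn": 0},
    {"x": 0.0108,"y": 0.032,"z": 0,"turn": 0},
    {"x": 0.0108,"y": 0.032,"z": 0,"turn": 0},
    {"x": 0.0108,"y": 0.032,"z": 0,"turn": 0},
  ],
)

```text
time_s: 17.7
position: [0.6466, -0.077, 0.1249]
ee_rot: [0.994, -0.113, -0.0, -0.0]
ft_force: [0.8, -0.0, -0.1]
grip_width: 1.0
gripper_force: 0.0
```

>>> send_rows(
  commands=[
    {"x": 0,"y": 0,"z": 0,"turn": 0.084},
    {"x": 0,"y": 0,"z": 0,"turn": 0.084},
    {"x": 0,"y": 0,"z": 0,"turn": 0.084},
    {"x": 0,"y": 0,"z": 0,"turn": 0.084},
    {"x": 0,"y": 0,"z": 0,"turn": 0.084},
    {"x": 0,"y": 0,"z": 0.02,"turn": 0},
    {"x": 0,"y": 0,"z": 0.02,"turn": 0},
    {"x": 0,"y": 0,"z": 0,"turn": 0},
    {"x": 0,"y": 0,"z": 0,"turn": 0},
  ],
)

```text
time_s: 18.45
position: [0.6464, -0.0752, 0.0845]
ee_rot: [0.948, -0.318, -0.001, 0.0]
ft_force: [-0.5, 0.4, 0.5]
grip_width: 0.997
gripper_force: 0.0
```

```bash
python3 go.py .647 -.075 .010 -37;  python3 - <<'E'
from ov import *
o=[]
for n in("top","scene"):
    c=vision.calibration(n); p,d=vision.grab_frame(n)
    for z,x,y,R in((.021,.614,.266,.09),(.025,.647,-.075,.05)):
        im=ortho(c,p,z,x-R,x+R,y-R,y+R,2*R/266)[:266,:266]; s=133/R
        if R>.06: cv2.circle(im,(133,133),int(.022*s),(0,255,0),1)
        else: rect(im,x+R,y+R,s,x,y,.064,.034,-37,(0,255,0))
        o.append(im)
cv2.imwrite("pics/t1.png",cv2.resize(np.hstack(o),(800,200)))
E
```

```text
t 18.45 pos [ 0.6464 -0.0752  0.0845] yaw -37.1 turn -0.0014 shift [ 0.0005 -0.0006  0.0745] grip 0.997 0.0 F [-0.5  0.4  0.5]
```

View pics/t1.png

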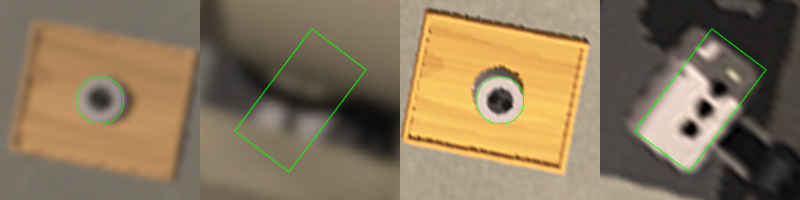

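The round key sits in the middle of the tray (500,100), and the oblong key matches its outline. Grasping it.

>>> send_rows(
  commands=[
    {"x": 0,"y": 0,"z": 0.02,"turn": 0},
    {"x": 0,"y": 0,"z": 0.025,"turn": 0},
    {"x": 0,"y": 0,"z": 0.015,"turn": 0},
    {"x": 0,"y": 0,"z": 0.01,"turn": 0},
    {"x": 0,"y": 0,"z": 0.004,"turn": 0},
    {"x": 0,"y": 0,"z": 0,"turn": 0},
    {"x": 0,"y": 0,"z": 0,"turn": 0},
  ],
)

```text
time_s: 19.13
position: [0.6475, -0.0755, 0.0125]
ee_rot: [0.948, -0.318, 0.001, -0.0]
ft_force: [-0.3, 0.0, 0.1]
grip_width: 1.0
gripper_force: 0.0
```

>>> send_rows(
  commands=[
    {"x": 0,"y": 0,"z": 0,"turn": 0},
    {"x": 0,"y": 0,"z": 0,"turn": 0},
    {"x": 0,"y": 0,"z": 0,"turn": 0},
    {"x": 0,"y": 0,"z": 0,"turn": 0},
    {"x": 0,"y": 0,"z": 0,"turn": 0},
    {"x": 0,"y": 0,"z": 0,"turn": 0},
    {"x": 0,"y": 0,"z": 0,"turn": 0},
    {"x": 0,"y": 0,"z": 0,"turn": 0},
    {"x": 0,"y": 0,"z": 0,"turn": 0},
    {"x": 0,"y": 0,"z": 0,"turn": 0},
    {"x": 0,"y": 0,"z": 0,"turn": 0},
  ],
  gripper=0,
)

```text
time_s: 20.05
position: [0.6473, -0.0754, 0.012]
ee_rot: [0.948, -0.318, 0.001, -0.0]
ft_force: [-0.7, 0.5, 5.1]
grip_width: 0.382
gripper_force: 60.9
```

>>> send_rows(
  commands=[
    {"x": 0,"y": 0,"z": -0.01,"turn": 0},
    {"x": 0,"y": 0,"z": -0.02,"turn": 0},
    {"x": 0,"y": 0,"z": -0.03,"turn": 0},
    {"x": 0,"y": 0,"z": -0.02,"turn": 0},
    {"x": 0,"y": 0,"z": -0.01,"turn": 0},
    {"x": 0,"y": 0,"z": 0,"turn": 0},
  ],
)

```text
time_s: 20.55
position: [0.6477, -0.0755, 0.1038]
ee_rot: [0.948, -0.318, 0.002, -0.0]
ft_force: [0.2, -0.2, -0.4]
grip_width: 0.379
gripper_force: 60.2
```

>>> send_rows(
  commands=[
    {"x": -0.015,"y": 0.004,"z": 0,"turn": 0},
    {"x": -0.025,"y": 0.006,"z": 0,"turn": 0},
    {"x": -0.025,"y": 0.007,"z": 0,"turn": 0},
    {"x": -0.025,"y": 0.007,"z": 0,"turn": 0},
    {"x": -0.025,"y": 0.007,"z": 0,"turn": 0},
    {"x": -0.025,"y": 0.007,"z": 0,"turn": 0},
    {"x": -0.025,"y": 0.006,"z": 0,"turn": 0},
    {"x": -0.02,"y": 0.005,"z": 0,"turn": 0},
    {"x": -0.014,"y": 0.003,"z": 0,"turn": 0},
    {"x": 0,"y": 0,"z": 0,"turn": 0},
    {"x": 0,"y": 0,"z": 0,"turn": 0},
  ],
)

```text
time_s: 21.47
position: [0.4563, 0.0033, 0.1007]
ee_rot: [0.948, -0.318, -0.001, 0.0]
ft_force: [1.4, -0.4, 0.3]
grip_width: 0.381
gripper_force: 60.2
```

```bash
python3 go.py .457 .003 .016 -37
```

```text
t 21.47 pos [0.4563 0.0033 0.1007] yaw -37.1 turn -0.0012 shift [ 0.0008 -0.0002  0.0847] grip 0.381 60.2 F [ 1.4 -0.4  0.3]
```

>>> send_rows(
  commands=[
    {"x": 0.001,"y": 0,"z": 0.02,"turn": 0},
    {"x": 0,"y": 0,"z": 0.025,"turn": 0},
    {"x": 0,"y": 0,"z": 0.02,"turn": 0},
    {"x": 0,"y": 0,"z": 0.01,"turn": 0},
    {"x": 0,"y": 0,"z": 0.005,"turn": 0},
    {"x": 0,"y": 0,"z": 0.002,"turn": 0},
    {"x": 0,"y": 0,"z": 0,"turn": 0},
    {"x": 0,"y": 0,"z": 0,"turn": 0},
  ],
)

```text
time_s: 22.13
position: [0.4581, 0.0024, 0.0197]
ee_rot: [0.948, -0.318, 0.001, -0.0]
ft_force: [0.1, -0.1, -0.9]
grip_width: 0.381
gripper_force: 60.2
```

>>> send_rows(
  commands=[
    {"x": 0,"y": 0,"z": 0.001,"turn": 0},
    {"x": 0,"y": 0,"z": 0.001,"turn": 0},
    {"x": 0,"y": 0,"z": 0.001,"turn": 0},
    {"x": 0,"y": 0,"z": 0,"turn": 0},
    {"x": 0,"y": 0,"z": 0,"turn": 0},
  ],
)

```text
time_s: 22.55
position: [0.4576, 0.0026, 0.0164]
ee_rot: [0.948, -0.318, 0.0, -0.0]
ft_force: [-0.5, 0.1, -0.9]
grip_width: 0.378
gripper_force: 60.2
```

>>> send_rows(
  commands=[
    {"x": 0,"y": 0,"z": 0.001,"turn": 0},
    {"x": 0,"y": 0,"z": 0.001,"turn": 0},
    {"x": 0,"y": 0,"z": 0,"turn": 0},
    {"x": 0,"y": 0,"z": 0,"turn": 0},
  ],
)

```text
time_s: 22.88
position: [0.4577, 0.0026, 0.0159]
ee_rot: [0.948, -0.318, 0.001, 0.0]
ft_force: [-6.1, 0.7, 24.7]
grip_width: 0.38
gripper_force: 63.1
```

>>> send_rows(
  commands=[
    {"x": 0,"y": 0,"z": -0.001,"turn": 0},
    {"x": 0,"y": 0,"z": 0,"turn": 0},
    {"x": 0,"y": 0,"z": 0,"turn": 0},
    {"x": 0,"y": 0,"z": 0,"turn": 0},
    {"x": 0,"y": 0,"z": 0,"turn": 0},
    {"x": 0,"y": 0,"z": 0,"turn": 0},
    {"x": 0,"y": 0,"z": 0,"turn": 0},
    {"x": 0,"y": 0,"z": -0.02,"turn": 0},
    {"x": 0,"y": 0,"z": -0.03,"turn": 0},
    {"x": 0,"y": 0,"z": -0.03,"turn": 0},
    {"x": 0,"y": 0,"z": -0.02,"turn": 0},
    {"x": 0,"y": 0,"z": 0,"turn": 0},
  ],
  gripper=1,
)

```text
time_s: 23.88
position: [0.4592, 0.0022, 0.1188]
ee_rot: [0.948, -0.318, 0.004, -0.0]
ft_force: [0.8, -1.1, 0.2]
grip_width: 1.002
gripper_force: 0.0
```

>>> send_rows(
  commands=[
    {"x": 0,"y": 0,"z": 0,"turn": -0.105},
    {"x": 0,"y": 0,"z": 0,"turn": -0.105},
    {"x": 0,"y": 0,"z": 0,"turn": -0.105},
    {"x": 0,"y": 0,"z": 0,"turn": -0.105},
  ],
)

```text
time_s: 24.22
position: [0.4572, 0.0026, 0.1147]
ee_rot: [0.994, -0.111, -0.001, -0.0]
ft_force: [0.0, -0.0, 0.3]
grip_width: 0.998
gripper_force: 0.0
```

>>> send_rows(
  commands=[
    {"x": 0.011,"y": 0.032,"z": 0,"turn": 0},
    {"x": 0.011,"y": 0.033,"z": 0,"turn": 0},
    {"x": 0.011,"y": 0.033,"z": 0,"turn": 0},
    {"x": 0.011,"y": 0.033,"z": 0,"turn": 0},
    {"x": 0.011,"y": 0.033,"z": 0,"turn": 0},
    {"x": 0.011,"y": 0.033,"z": 0,"turn": 0},
    {"x": 0.011,"y": 0.033,"z": 0,"turn": 0},
    {"x": 0.011,"y": 0.032,"z": 0,"turn": 0},
    {"x": 0.011,"y": 0.032,"z": 0,"turn": 0},
    {"x": 0,"y": 0,"z": 0,"turn": 0},
    {"x": 0,"y": 0,"z": 0,"turn": 0},
  ],
)

```text
time_s: 25.13
position: [0.4873, -0.3073, 0.114]
ee_rot: [0.993, -0.114, -0.001, -0.001]
ft_force: [-0.7, 1.3, 0.0]
grip_width: 0.997
gripper_force: 0.0
```

```bash
python3 go.py .489 -.306 .012 -13.1;  python3 - <<'E'
from ov import *
o=[]
for n in("top","scene"):
    c=vision.calibration(n); p,d=vision.grab_frame(n)
    for z,x,y,R in((.029,.457,.003,.075),(.029,.493,-.306,.05)):
        im=ortho(c,p,z,x-R,x+R,y-R,y+R,2*R/266)[:266,:266]; s=133/R
        if R>.06: rect(im,x+R,y+R,s,x,y,.064,.034,-37,(0,255,0))
        else: rect(im,x+R,y+R,s,x,y,.06,.046,-13,(0,255,0))
        o.append(im)
cv2.imwrite("pics/k1.png",cv2.resize(np.hstack(o),(800,200)))
E
```

```text
t 25.13 pos [ 0.4873 -0.3073  0.114 ] yaw -13.1 turn -0.0009 shift [ 0.0015 -0.0016  0.102 ] grip 0.997 0.0 F [-0.7  1.3  0. ]
```

View pics/k1.png

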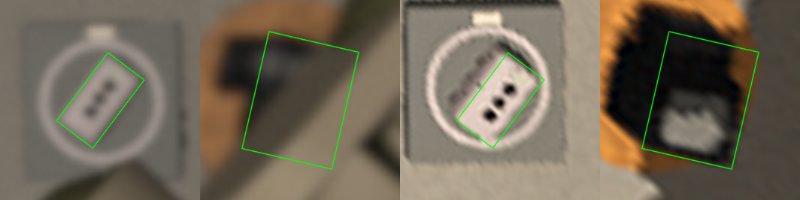

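The oblong key is centred on the reader and the dongle sits where I left it. Grasping it.

>>> send_rows(
  commands=[
    {"x": 0.001,"y": -0.001,"z": 0.025,"turn": 0},
    {"x": 0,"y": -0.001,"z": 0.025,"turn": 0},
    {"x": 0,"y": 0,"z": 0.025,"turn": 0},
    {"x": 0,"y": 0,"z": 0.015,"turn": 0},
    {"x": 0,"y": 0,"z": 0.008,"turn": 0},
    {"x": 0,"y": 0,"z": 0.003,"turn": 0},
    {"x": 0,"y": 0,"z": 0,"turn": 0},
    {"x": 0,"y": 0,"z": 0,"turn": 0},
  ],
)

```text
time_s: 25.9
position: [0.4897, -0.3044, 0.0153]
ee_rot: [0.994, -0.113, 0.001, 0.0]
ft_force: [-0.6, 0.2, 0.8]
grip_width: 0.997
gripper_force: 0.0
```

>>> send_rows(
  commands=[
    {"x": 0,"y": 0,"z": 0,"turn": 0},
    {"x": 0,"y": 0,"z": 0,"turn": 0},
    {"x": 0,"y": 0,"z": 0,"turn": 0},
    {"x": 0,"y": 0,"z": 0,"turn": 0},
    {"x": 0,"y": 0,"z": 0,"turn": 0},
    {"x": 0,"y": 0,"z": 0,"turn": 0},
    {"x": 0,"y": 0,"z": 0,"turn": 0},
    {"x": 0,"y": 0,"z": 0,"turn": 0},
    {"x": 0,"y": 0,"z": 0,"turn": 0},
    {"x": 0,"y": 0,"z": 0,"turn": 0},
  ],
  gripper=0,
)

```text
time_s: 26.73
position: [0.4895, -0.3048, 0.0153]
ee_rot: [0.994, -0.113, 0.001, 0.0]
ft_force: [-0.6, -0.4, 6.5]
grip_width: 0.521
gripper_force: 61.9
```

>>> send_rows(
  commands=[
    {"x": 0,"y": 0,"z": -0.01,"turn": 0},
    {"x": 0,"y": 0,"z": -0.02,"turn": 0},
    {"x": 0,"y": 0,"z": -0.03,"turn": 0},
    {"x": 0,"y": 0,"z": -0.03,"turn": 0},
    {"x": 0,"y": 0,"z": -0.015,"turn": 0},
    {"x": 0,"y": 0,"z": 0,"turn": 0},
  ],
)

```text
time_s: 27.23
position: [0.4904, -0.3054, 0.1236]
ee_rot: [0.994, -0.113, 0.003, 0.002]
ft_force: [-1.1, -0.8, 0.4]
grip_width: 0.522
gripper_force: 61.3
```

>>> send_rows(
  commands=[
    {"x": 0.006,"y": -0.016,"z": 0,"turn": 0},
    {"x": 0.01,"y": -0.029,"z": 0,"turn": 0},
    {"x": 0.011,"y": -0.03,"z": 0,"turn": 0},
    {"x": 0.011,"y": -0.03,"z": 0,"turn": 0},
    {"x": 0.011,"y": -0.03,"z": 0,"turn": 0},
    {"x": 0.011,"y": -0.03,"z": 0,"turn": 0},
    {"x": 0.011,"y": -0.03,"z": 0,"turn": 0},
    {"x": 0.011,"y": -0.03,"z": 0,"turn": 0},
    {"x": 0.008,"y": -0.021,"z": 0,"turn": 0},
    {"x": 0.004,"y": -0.015,"z": 0,"turn": 0},
    {"x": 0,"y": 0,"z": 0,"turn": 0},
    {"x": 0,"y": 0,"z": 0,"turn": 0},
  ],
)

```text
time_s: 28.23
position: [0.6392, -0.0711, 0.1186]
ee_rot: [0.994, -0.113, -0.001, 0.0]
ft_force: [0.5, 0.8, -1.1]
grip_width: 0.522
gripper_force: 61.3
```

```bash
python3 go.py .64 -.072 .0203 -13.5
```

```text
t 28.23 pos [ 0.6392 -0.0711  0.1186] yaw -13.0 turn 0.0093 shift [0.0011 0.0006 0.0983] grip 0.522 61.3 F [ 0.5  0.8 -1.1]
```

>>> send_rows(
  commands=[
    {"x": 0,"y": 0,"z": 0.02,"turn": 0},
    {"x": 0,"y": 0,"z": 0.03,"turn": 0},
    {"x": 0,"y": 0,"z": 0.022,"turn": 0},
    {"x": 0,"y": 0,"z": 0.012,"turn": 0},
    {"x": 0,"y": 0,"z": 0.008,"turn": 0},
    {"x": 0,"y": 0,"z": 0.003,"turn": 0},
    {"x": 0,"y": 0,"z": 0,"turn": 0},
    {"x": 0,"y": 0,"z": 0,"turn": 0},
  ],
)

```text
time_s: 28.9
position: [0.6401, -0.0718, 0.0254]
ee_rot: [0.994, -0.113, 0.001, 0.0]
ft_force: [0.1, -0.2, -0.6]
grip_width: 0.518
gripper_force: 61.3
```

>>> send_rows(
  commands=[
    {"x": 0,"y": 0,"z": 0.001,"turn": 0},
    {"x": 0,"y": 0,"z": 0.001,"turn": 0},
    {"x": 0,"y": 0,"z": 0.001,"turn": 0},
    {"x": 0,"y": 0,"z": 0,"turn": 0},
    {"x": 0,"y": 0,"z": 0,"turn": 0},
  ],
)

```text
time_s: 29.32
position: [0.6396, -0.0713, 0.0214]
ee_rot: [0.994, -0.113, 0.0, 0.0]
ft_force: [-0.2, -0.7, -0.3]
grip_width: 0.52
gripper_force: 61.3
```

>>> send_rows(
  commands=[
    {"x": 0,"y": 0,"z": 0.001,"turn": 0},
    {"x": 0,"y": 0,"z": 0.001,"turn": 0},
    {"x": 0,"y": 0,"z": 0,"turn": 0},
    {"x": 0,"y": 0,"z": 0,"turn": 0},
  ],
)

```text
time_s: 29.65
position: [0.6397, -0.0714, 0.0203]
ee_rot: [0.994, -0.113, 0.0, 0.0]
ft_force: [-1.5, 0.5, 6.6]
grip_width: 0.518
gripper_force: 62.1
```

>>> send_rows(
  commands=[
    {"x": 0,"y": 0,"z": 0,"turn": 0},
    {"x": 0,"y": 0,"z": 0,"turn": 0},
    {"x": 0,"y": 0,"z": 0,"turn": 0},
    {"x": 0,"y": 0,"z": 0,"turn": 0},
    {"x": 0,"y": 0,"z": 0,"turn": 0},
    {"x": 0,"y": 0,"z": 0,"turn": 0},
    {"x": 0,"y": 0,"z": -0.015,"turn": 0},
    {"x": 0,"y": 0,"z": -0.03,"turn": 0},
    {"x": 0,"y": 0,"z": -0.035,"turn": 0},
    {"x": 0,"y": 0,"z": -0.035,"turn": 0},
    {"x": 0,"y": 0,"z": -0.02,"turn": 0},
    {"x": 0,"y": 0,"z": 0,"turn": 0},
  ],
  gripper=1,
)

```text
time_s: 30.65
position: [0.6414, -0.0718, 0.1597]
ee_rot: [0.994, -0.113, 0.005, 0.001]
ft_force: [-0.5, 0.0, -0.2]
grip_width: 1.001
gripper_force: 0.0
```

>>> send_rows(
  commands=[
    {"x": -0.01,"y": 0.02,"z": 0,"turn": 0},
    {"x": -0.01,"y": 0.035,"z": 0,"turn": 0},
    {"x": -0.01,"y": 0.035,"z": 0,"turn": 0},
    {"x": -0.01,"y": 0.035,"z": 0,"turn": 0},
    {"x": -0.01,"y": 0.035,"z": 0,"turn": 0},
    {"x": -0.01,"y": 0.035,"z": 0,"turn": 0},
    {"x": -0.01,"y": 0.035,"z": 0,"turn": 0},
    {"x": -0.01,"y": 0.02,"z": 0,"turn": 0},
    {"x": 0,"y": 0,"z": 0,"turn": 0},
    {"x": 0,"y": 0,"z": 0,"turn": 0},
    {"x": 0,"y": 0,"z": 0,"turn": 0},
  ],
)

```text
time_s: 31.57
position: [0.5055, -0.2962, 0.1538]
ee_rot: [0.994, -0.113, -0.0, -0.0]
ft_force: [-0.3, 0.3, -0.5]
grip_width: 0.997
gripper_force: 0.0
```

```bash
python3 go.py .64 -.072 .02 -13;  python3 - <<'E'
from ov import *
o=[]
for n in("top","scene"):
    c=vision.calibration(n); p,d=vision.grab_frame(n); W=world(c,d)
    s=(abs(W[...,0]-.644)<.05)&(abs(W[...,1]+.073)<.05)&(W[...,2]>.026)&(W[...,2]<.045)
    print(n,s.sum(),cv2.minAreaRect((W[s][:,:2]*1000).astype(np.float32)),np.median(W[s][:,2]))
    for z,x,y,R in((.034,.644,-.073,.08),(.021,.54,.09,.25)):
        im=ortho(c,p,z,x-R,x+R,y-R,y+R,2*R/266)[:266,:266]; s=133/R
        if R<.1: rect(im,x+R,y+R,s,x,y,.06,.046,-14,(0,255,0))
        o.append(im)
cv2.imwrite("pics/f1.png",cv2.resize(np.hstack(o),(800,200)))
E
```

```text
t 31.57 pos [ 0.5055 -0.2962  0.1538] yaw -13.0 turn -0.0001 shift [ 0.0807 -0.2486  0.134 ] grip 0.997 0.0 F [-0.3  0.3 -0.5]
top 265 ((645.3104858398438, -73.47492980957031), (44.92536163330078, 59.42182922363281), 76.75879669189453) 0.03243981694245718
scene 345 ((644.1864624023438, -68.9378433227539), (47.19557189941406, 61.335365295410156), 78.66880798339844) 0.032401944405529085
```

View pics/f1.png

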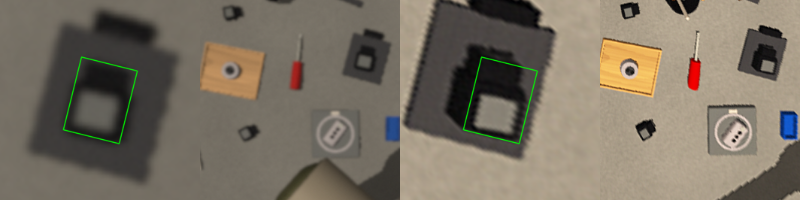

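The dongle is centred on the dock (100,100; depth fit within 4 mm). Both keys are in place, and the cover and driver look undisturbed.

```bash
python3 -c "from station import order; print(order.job_done())"
```

```text
the job is handed in; nothing more can be done
None
```

The changeover is done and handed in at about 32 s, though no verdict came back: the round key is in the tray, the oblong key on the reader and the dongle on the dock, all within a few mm of centre in the last camera images, and the cover and screwdriver look untouched.

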